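# Find the mini-centrifuge with the worn spindle bearing and tag it

## Robot

A 6-joint arm with a two-finger parallel gripper is mounted at the origin on the work surface. World frame = base frame: x ahead of the robot, y to its left, z up, the work surface at z = 0. Lengths are in m, angles in rad, forces in N, time in s.
With the tool pointing down it reaches from about 0.225 to 0.875 m from the base axis. Payload 3.4 kg.
Tool frame: the origin (TCP) lies between the finger pads; the fingertips stand 8 mm ahead of it and the grasp point (between the pads) lies 11 mm behind it; z points along the fingers, y is the line along which they close (so a half turn about z gives the same grasp; the last joint's range is limited). The gripper opens to 85 mm and grips with 20 to 120 N. Pads are 22 mm wide; open, the fingers measure 114 mm over their backs; the gripper's body (76 mm by 85 mm) begins 54 mm behind the grasp point. The pads swing forward as they close: fully open they stand 13 mm farther back than shut.
Start: joints at [1.125, 0.276, 1.505, -0, 1.361, -0.121], TCP at [0.184, 0.545, 0.239] pointing down, gripper open.
Joint ranges: [-2.89, 2.89], [-0.75, 2.08], [0.22, 2.7], [-1.18, 4.32], [0.11, 2.71], [-2.7, 2.7]. Speed limits (rad/s): [2.57, 2.57, 3.14, 3.14, 3.14, 3.14].

## Interface

Orientations are given as a unit quaternion [w, x, y, z].
In Python, from rig import manip gives the robot as it stands.
- The arm moves only by the tool move_arm, never from a script. Its argument "deltas" is a list that holds one entry, the list of rows, each a list of 5 numbers: the shift along the tool's x, y, z normalised to -1 to 1, where 1 is 80 cm, then the turn about the tool's z normalised to -1 to 1, where 1 is 120 degrees, then the closure, from -1 (fully open) to 1 (shut). In form: [[[tx, ty, tz, twist, grip], ...]]. A call has 1 to 12 rows; each row is the pose to reach, as a shift and turn from the pose commanded when the call began, along the tool's axes at that moment; what a row does not reach only later rows make up. A row lasts 1/10 s, in which the tool goes at most 50 mm and 8.59 degrees, less where a joint would pass 70% of its speed; a pose out of reach is approached as far as the arm can. A call with a number of a shift or a turn outside -1 to 1 is refused whole. A call with a gripper value outside its range is refused whole. The fingers move at their own pace and stop on an object; "squeeze" is the grip in N (left out, the last holds). Time passes only in rows, so rows that repeat a pose let the fingers close. It gives the time, the measured TCP pose, the force, the opening and the grip force at its end, in the units of the state.
- manip.get_state(): the state, without advancing time (a new reading comes with each control period).
- manip.get_image(name): name is "scene" or "top"; returns the picture (480x640x3 uint8, red, green, blue); there is no depth.
- manip.camera_params(name): a dict with "fx", "fy", "cx", "cy" (pixels), "R" (3x3) and "t" (3): a world point X has camera coordinates R X + t. Camera axes: x right, y down, z forward; pixel columns grow to the right and rows downward; lengths in m; the calibration is good to about 2 mm. A picture is of the moment at which its call begins. camera_params takes no time and is no camera call.
- manip.sign_off(): hands the job in; it is judged then, once.
The state is a dict: "clock": time; "qpos": joint angles; "qd": joint speeds; "effort": joint torques, N m; "position": TCP position; "ee_rot": TCP orientation; "contact_force": force on the tool from outside, world axes, zero at the start; "moment": the same for the moment, N m; "width": finger opening in m; "gripper_force": force on a finger pad.
Only numpy, scipy, OpenCV 4.12 (cv2) and the standard library are available. Lean on these libraries where they do the work, as an engineer would, in place of code of your own. Each camera call takes 0.05 s, during which the arm holds its last target. There are 200 camera calls.

## Task

One of the three mini-centrifuges has a worn spindle bearing: feel for it by gently rocking the spindle knobs side to side, each first to its left and then to its right as you face the front panel, until you find the one that has play both ways. Then slip the red collar over that one's knob so that it lies flat on the rotor, and let go. Never push or squeeze a centrifuge hard (18 N at most), and leave the other things on the bench where they are.

Things in the scene. Friction and masses are not known exactly. Their poses are not given: they have to be found in the camera images.
- unit_a: one of three alike fixed mini-centrifuges: white housing 120x120 mm, 55 high, grey rim (104 across) to 70, blue rotor disc (84 across, top face at 96). Origin: centre of underside. x: from black front panel (robot side) to back; y: its left as seen from the robot; z up. Rotor tilts only side to side (along y), pivot 10 mm above the bench. Over 18 N from the gripper (push or squeeze) harms it
- unit_a_knob (a point): point on the axis of unit_a's spindle knob (aluminium, 22 mm diameter, 42 tall on the rotor), 13 mm below its top, 125 above the bench when upright; moves with it, z up along it. Sound bearing: springs back, 5 N/mm here. Worn one (unmarked, starts upright): goes 6 mm each way from upright at under 1 N to a firm stop, then flops over and rests leaning; 4.5 mm over counts as rocked to that side
- unit_b: one of three alike fixed mini-centrifuges: white housing 120x120 mm, 55 high, grey rim (104 across) to 70, blue rotor disc (84 across, top face at 96). Origin: centre of underside. x: from black front panel (robot side) to back; y: its left as seen from the robot; z up. Rotor tilts only side to side (along y), pivot 10 mm above the bench. Over 18 N from the gripper (push or squeeze) harms it
- unit_b_knob (a point): point on the axis of unit_b's spindle knob (aluminium, 22 mm diameter, 42 tall on the rotor), 13 mm below its top, 125 above the bench when upright; moves with it, z up along it. Sound bearing: springs back, 5 N/mm here. Worn one (unmarked, starts upright): goes 6 mm each way from upright at under 1 N to a firm stop, then flops over and rests leaning; 4.5 mm over counts as rocked to that side
- unit_c: one of three alike fixed mini-centrifuges: white housing 120x120 mm, 55 high, grey rim (104 across) to 70, blue rotor disc (84 across, top face at 96). Origin: centre of underside. x: from black front panel (robot side) to back; y: its left as seen from the robot; z up. Rotor tilts only side to side (along y), pivot 10 mm above the bench. Over 18 N from the gripper (push or squeeze) harms it
- unit_c_knob (a point): point on the axis of unit_c's spindle knob (aluminium, 22 mm diameter, 42 tall on the rotor), 13 mm below its top, 125 above the bench when upright; moves with it, z up along it. Sound bearing: springs back, 5 N/mm here. Worn one (unmarked, starts upright): goes 6 mm each way from upright at under 1 N to a firm stop, then flops over and rests leaning; 4.5 mm over counts as rocked to that side
- collar_centre (a point): centre (half-way up) of the loose red collar standing on the bench: a plastic ring of 52 mm outer and 29 mm inner diameter, 30 mm tall, about 50 g; z along its axis. Seated over a knob it lies flat on the rotor, its centre 14 mm below the knob point, and the knob stands 12 mm proud of it
- spacer: bystander: loose grey plastic ring, 48 mm across, 22 mm tall; leave it alone (origin: centre of its underside)
- petri_dish: bystander: clear dish, 88 mm across, 14 mm tall; leave it alone (origin: centre of its underside)
- marker_pen: bystander: blue pen lying down, 14 mm thick, about 130 mm long; leave it alone
- reagent_bottle: bystander: amber bottle, 64 mm across, 130 mm tall; leave it alone (origin: centre of its underside)
- tip_box: bystander: orange pipette-tip box, 85 x 120 x 60 mm; leave it alone (origin: centre of its underside)
- rotor_lid: bystander: green domed lid, 110 mm across, 40 mm tall; leave it alone (origin: centre of its underside)

How it is judged:
By the outcome, as a careful person would: the job done as asked, in the order asked, and still so for the second after the job is handed in, with the robot touching nothing.
It also fails if it takes over 72 s, if anything falls off the work surface, if the arm or the gripper's body presses on something with over 40 N, if the wrist force passes 120 N, or if a joint passes its speed limit or range.

## Working session

There is one attempt and no reset: what is moved stays moved. The work goes in short steps, Python scripts to look and compute and a tool call to move; the robot and the scene stay as the last step left them, time stands still between calls to the robot, and variables do not carry over. Pictures are saved under pics/ and viewed, at most 10 in all, crops included, and the job is handed in when it is done.

Besides the shell and the picture viewer there is one more tool, called after "Emit:" as name(argument=value, ...), one argument or row to a line, values as JSON. move_arm: Moves the arm, as the interface text tells. Scaled input: -1 to 1 covers 80 cm each way for a shift and 120 degrees each way for a turn. Its arguments: {"type":"object","properties":{"deltas":{"type":"array","items":{"type":"array","items":{"type":"array","items":{"type":"number","minimum":-1,"maximum":1}}}},"squeeze":{"type":"number"}},"required":["deltas"]}

```bash
mkdir -p pics; ls; python3 - <<'E'
from rig import manip
import cv2
for n in("scene","top"):
    im=manip.get_image(n); cv2.imwrite(f"pics/{n}0.png",im[:,:,::-1]); c=manip.camera_params(n); print(n,c)
print(manip.get_state())
E
```

```text
pics
scene {'fx': 603.179686568628, 'fy': 603.179686568628, 'cx': 325.00387206248547, 'cy': 234.4894562518546, 'R': array([[ 0.27941921,  0.95998162, -0.01897903],
       [ 0.56514014, -0.18040934, -0.80502738],
       [-0.77623548,  0.2142143 , -0.59293398]]), 't': array([-0.19177199, -0.23130889,  1.84164815])}
top {'fx': 524.7616657008731, 'fy': 524.7616657008731, 'cx': 322.6905912311189, 'cy': 242.5986496708102, 'R': array([[-0.01254259, -0.99990484, -0.00574424],
       [-0.97852747,  0.01345601, -0.20567675],
       [ 0.20573447,  0.00304118, -0.97860313]]), 't': array([0.04771459, 0.59003484, 0.9226892 ])}
{'clock': 0.1, 'qpos': array([ 1.12502112e+00,  2.76536973e-01,  1.50599195e+00, -2.95241771e-05,
        1.36070907e+00, -1.21008928e-01]), 'qd': array([ 0.00094608, -0.0009448 , -0.00210061, -0.00082016,  0.00039629,
        0.0022358 ]), 'effort': array([ 1.31710105e-03, -4.17696548e+01, -2.46403474e+01,  9.54856631e-06,
        5.82255016e-03, -4.10764287e-06]), 'position': array([0.18329789, 0.54452293, 0.23852904]), 'ee_rot': array([-2.16170867e-04,  1.61667348e-01,  9.86844968e-01, -7.93891971e-04]), 'contact_force': array([ 0.42588791,  0.79199824, -0.86712559]), 'moment': array([-0.03379151,  0.02613741,  0.00155949]), 'gripper_force': 0.0, 'width': 0.08551925614753954}
```

View pics/top0.png

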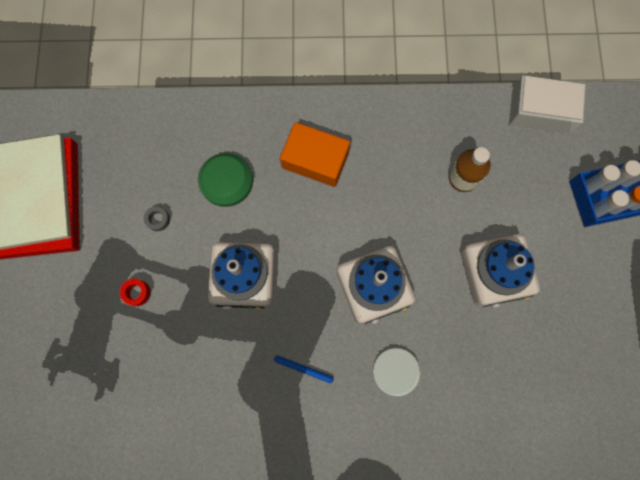

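View pics/scene0.png

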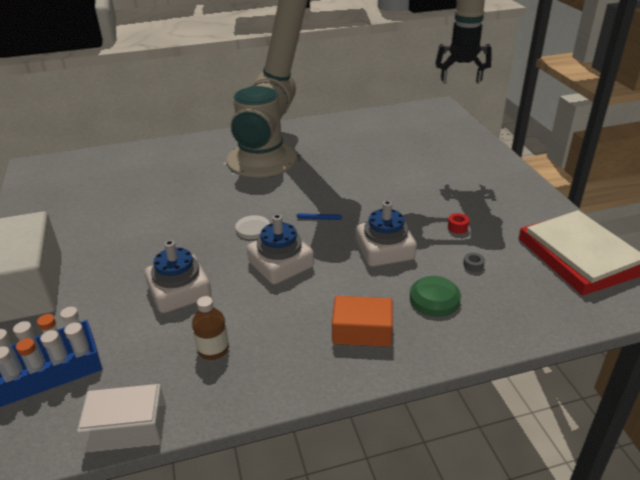

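The top view shows knob tops near (233,266), (381,277) and (520,260), and the collar at (134,292). The scene view confirms the layout. Next I'll zoom in and measure.

```bash
cat > h.py <<'E'
import numpy as np, cv2
from rig import manip
def px2w(n,u,v,z):
    c=manip.camera_params(n); R,t=c["R"],c["t"]
    d=R.T@np.array([(u-c["cx"])/c["fx"],(v-c["cy"])/c["fy"],1]); o=-R.T@t
    return o+d*(z-o[2])/d[2]
def w2px(n,P):
    c=manip.camera_params(n); q=np.atleast_2d(P)@c["R"].T+c["t"]
    return np.c_[c["fx"]*q[:,0]/q[:,2]+c["cx"],c["fy"]*q[:,1]/q[:,2]+c["cy"]]
E
python3 - <<'E'
from h import *
im=cv2.imread("pics/top0.png")
for u,v in[(233,266),(381,277),(520,260)]: print(px2w("top",u,v,.138))
sc=cv2.imread("pics/scene0.png")
for n,i in(("top",im),("scene",sc)):
    h=cv2.cvtColor(i,cv2.COLOR_BGR2HSV); m=((h[...,0]<6)|(h[...,0]>174))&(h[...,1]>180)&(h[...,2]>60)
    k,l,s,c=cv2.connectedComponentsWithStats(m.astype(np.uint8))
    for j in range(1,k):
        if 50<s[j][4]<3000:print(n,s[j],c[j],px2w(n,*c[j],.015))
T=[cv2.resize(im[y-50:y+50,x-66:x+67],(400,300),interpolation=cv2.INTER_CUBIC) for x,y in[(240,272),(376,284),(502,270),(134,292)]]
cv2.imwrite("pics/z.png",np.vstack([np.hstack(T[:2]),np.hstack(T[2:])]))
E
```

```text
[0.53569635 0.19378023 0.138     ]
[ 0.51333695 -0.05875712  0.138     ]
[ 0.53946413 -0.29741519  0.138     ]
top [   0  138   79  121 1921] [ 57.86517439 213.41540864] [0.66713927 0.56768723 0.015     ]
top [120 279  30  27 526] [134.26425856 291.89163498] [0.50808559 0.40531025 0.015     ]
scene [449 214  20  19 320] [458.       222.996875] [0.50774468 0.40250698 0.015     ]
scene [ 520  228  120   67 1492] [575.12265416 268.58713137] [0.75128877 0.57428505 0.015     ]
```

View pics/z.png

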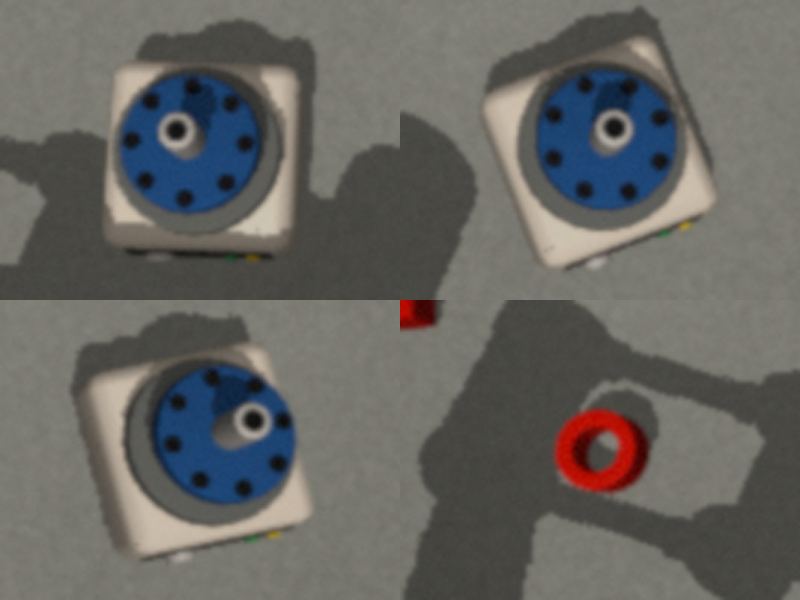

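Each crop is 3x: the knob tops refine to (232.8,265.2), (381.1,276.6) and (520.1,259.9). The front edges show yaws of about -1°, 19° and 13°. The red ring is upright.

```bash
cat >> h.py <<'E'
def plan(P,ang,cmd=None):
    """normalised [tx,ty,tz,twist] from commanded (pos) / measured pose to world P with tool-y heading ang deg (mod 180)"""
    from scipy.spatial.transform import Rotation as Ro
    s=manip.get_state(); w,x,y,z=s["ee_rot"]; R=Ro.from_quat([x,y,z,w]).as_matrix()
    a=np.degrees(np.arctan2(R[1,1],R[0,1])); d=(ang-a+90)%180-90
    p=s["position"] if cmd is None else np.array(cmd)
    return np.round(np.r_[R.T@(np.array(P)-p)/.8,-d/120],4), np.round(a,2), s["position"].round(4)
E
python3 - <<'E'
from h import *
for u,v in[(232.8,265.2),(381.1,276.6),(520.1,259.9)]: 
    w=px2w("top",u,v,.138); print(w, w2px("scene",w))
def z(x,y,ox,oy): return px2w("top",x/3.008+ox,y/3.008+oy,.05)
for o,e in[((174,222),((105,245),(290,250))),((174,222),((115,65),(298,67))),((310,234),((150,268),(315,212))),((310,234),((85,103),(250,38))),((436,220),((135,257),(310,215))),((436,220),((82,82),(262,45)))]:
    a,b=[z(*q,*o) for q in e]; d=a-b; print("yaw",np.degrees(np.arctan2(-d[0],d[1])))
print(plan((.5355,.194,.24),89,(.184,.545,.239)))
sc=cv2.imread("pics/scene0.png")
T=[cv2.resize(sc[y-25:y+25,x-33:x+34],(400,300),interpolation=cv2.INTER_CUBIC) for x,y in[(387,210),(278,222),(170,247),(458,223)]]
cv2.imwrite("pics/z2.png",np.vstack([np.hstack(T[:2]),np.hstack(T[2:])]))
E
```

```text
[0.53708857 0.19415449 0.138     ] [[386.89712819 202.29404628]]
[ 0.51402068 -0.05895149  0.138     ] [[276.97289204 216.02374095]]
[ 0.53963523 -0.29760145  0.138     ] [[169.48558405 242.16714628]]
yaw -2.2894669430729664
yaw -1.4256396910937035
yaw 17.758560329877987
yaw 20.916203384783287
yaw 12.539682835378484
yaw 10.944991716209667
(array([-0.5564, -0.2756, -0.0009, -0.1467]), np.float64(71.39), array([0.1833, 0.5445, 0.2385]))
```

View pics/z2.png

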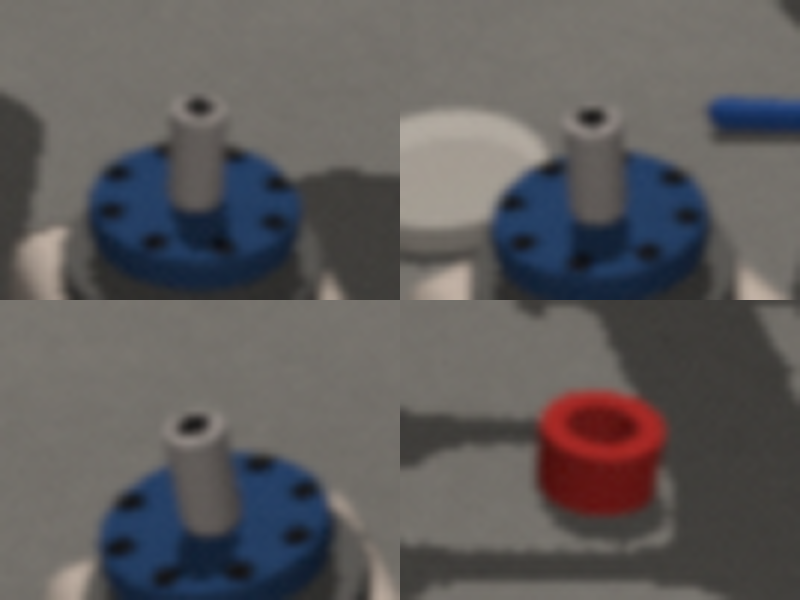

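All three knobs match across the two cameras to about 1 px, so upright knobs with 1 mm accuracy. I'll go over unit 1.

Emit:
move_arm(
  deltas=[
    [[-0.558,-0.275,-0.03,-0.138,0.06],[-0.558,-0.275,-0.03,-0.138,0.06],[-0.558,-0.275,-0.03,-0.138,0.06],[-0.558,-0.275,-0.03,-0.138,0.06],[-0.558,-0.275,-0.03,-0.138,0.06],[-0.558,-0.275,-0.03,-0.138,0.06],[-0.558,-0.275,-0.03,-0.138,0.06],[-0.558,-0.275,-0.03,-0.138,0.06],[-0.558,-0.275,-0.03,-0.138,0.06],[-0.558,-0.275,-0.03,-0.138,0.06],[-0.558,-0.275,-0.03,-0.138,0.06],[-0.558,-0.275,-0.03,-0.138,0.06]],
  ],
  squeeze=20,
)

```text
clock: 1.3
position: [0.5369, 0.1928, 0.2625]
ee_rot: [-0.001, 0.019, 1.0, 0.0]
contact_force: [0.4, 0.4, -0.0]
width: 0.0404
gripper_force: 0.0
```

Emit:
move_arm(
  deltas=[
    [[0,0,0.1,0,0.06],[0,0,0.1,0,0.06],[0,0,0.1,0,0.06],[0,0,0.1,0,0.06]],
  ],
)

```text
clock: 1.7
position: [0.5355, 0.1952, 0.1837]
ee_rot: [-0.0, 0.017, 1.0, 0.0]
contact_force: [0.7, -0.2, 0.3]
width: 0.0404
gripper_force: 0.0
```

```bash
python3 - <<'E'
from h import *
im=manip.get_image("top"); sc=manip.get_image("scene")
a=cv2.resize(im[210:330,150:310],(400,300)); b=cv2.resize(sc[140:260,310:470],(400,300))
cv2.imwrite("pics/c.png",np.hstack([a,b])[:,:,::-1]); print(manip.get_state())
E
```

```text
{'clock': 1.8, 'qpos': array([ 2.26555910e-01,  3.03581026e-01,  1.60286598e+00,  2.94620075e-04,
        1.23128778e+00, -1.30981267e+00]), 'qd': array([-0.00519102, -0.00667072, -0.01028888, -0.00155639, -0.00295778,
       -0.00140309]), 'effort': array([ 4.53503255e-02, -4.10622060e+01, -2.25914150e+01,  6.42409883e-03,
        3.93324508e-02,  1.59849409e-03]), 'position': array([0.53721513, 0.19515687, 0.18547492]), 'ee_rot': array([1.83835362e-03, 1.72617753e-02, 9.99849134e-01, 6.00458202e-04]), 'contact_force': array([ 0.42877344, -0.44985152,  0.30986916]), 'moment': array([0.01372804, 0.02782633, 0.01709106]), 'gripper_force': 0.0, 'width': 0.04032242827578358}
```

View pics/c.png

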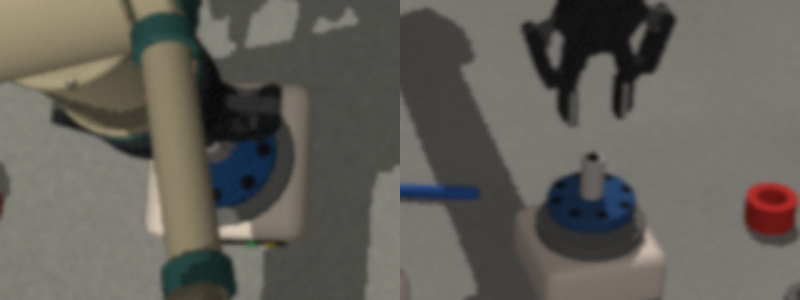

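The scene crop shows the fingers straddling the knob line, centred on the knob at about (592,155). Descending.

Emit:
move_arm(
  deltas=[
    [[0,0,0.04,0,0.06],[0,0,0.076,0,0.06],[0,0,0.076,0,0.06],[0,0,0.076,0,0.06]],
  ],
)

```text
clock: 2.2
position: [0.5373, 0.1945, 0.1241]
ee_rot: [0.001, 0.018, 1.0, 0.0]
contact_force: [0.1, 0.6, 0.4]
width: 0.0403
gripper_force: 0.0
```

Emit:
move_arm(
  deltas=[
    [[0,0.004,0,0,0.06],[0,0.008,0,0,0.06],[0,0.0095,0,0,0.06],[0,0.0095,0,0,0.06]],
  ],
)

```text
clock: 2.6
position: [0.537, 0.202, 0.1232]
ee_rot: [0.001, 0.018, 1.0, 0.0]
contact_force: [-0.5, -0.5, -1.1]
width: 0.0401
gripper_force: 0.0
```

Emit:
move_arm(
  deltas=[
    [[0,0.001,0,0,0.06],[0,0.002,0,0,0.06],[0,0.002,0,0,0.06]],
  ],
)

```text
clock: 2.9
position: [0.5367, 0.2033, 0.1225]
ee_rot: [-0.0, 0.018, 1.0, 0.0]
contact_force: [-1.2, 0.0, -0.2]
width: 0.0403
gripper_force: 0.0
```

Emit:
move_arm(
  deltas=[
    [[0,0.001,0,0,0.06],[0,0.0015,0,0,0.06],[0,0.0015,0,0,0.06]],
  ],
)

```text
clock: 3.2
position: [0.5367, 0.2045, 0.1224]
ee_rot: [-0.0, 0.018, 1.0, 0.0]
contact_force: [0.4, 0.4, 0.4]
width: 0.0398
gripper_force: 0.0
```

Emit:
move_arm(
  deltas=[
    [[0,0.001,0,0,0.06],[0,0.0015,0,0,0.06],[0,0.0015,0,0,0.06]],
  ],
)

```text
clock: 3.5
position: [0.5367, 0.2052, 0.1225]
ee_rot: [-0.0, 0.018, 1.0, -0.0]
contact_force: [-0.5, -1.1, 0.4]
width: 0.0403
gripper_force: 0.9
```

Emit:
move_arm(
  deltas=[
    [[0,0.001,0,0,0.06],[0,0.0012,0,0,0.06],[0,0.0012,0,0,0.06]],
  ],
)

```text
clock: 3.8
position: [0.5368, 0.2058, 0.1225]
ee_rot: [-0.0, 0.018, 1.0, -0.001]
contact_force: [-0.3, -4.4, 0.5]
width: 0.0402
gripper_force: 2.3
```

Left is springy (4.4 N in under 1 mm). Now the right.

Emit:
move_arm(
  deltas=[
    [[0,-0.012,0,0,0.06],[0,-0.022,0,0,0.06],[0,-0.024,0,0,0.06],[0,-0.024,0,0,0.06]],
  ],
)

```text
clock: 4.2
position: [0.5362, 0.1872, 0.1226]
ee_rot: [0.0, 0.018, 1.0, 0.0]
contact_force: [0.1, -0.3, 0.2]
width: 0.0403
gripper_force: 0.0
```

Emit:
move_arm(
  deltas=[
    [[0,-0.001,0,0,0.06],[0,-0.002,0,0,0.06],[0,-0.002,0,0,0.06]],
  ],
)

```text
clock: 4.5
position: [0.5362, 0.1863, 0.1226]
ee_rot: [0.0, 0.018, 1.0, 0.001]
contact_force: [0.3, 1.6, -0.0]
width: 0.0399
gripper_force: 0.7
```

Emit:
move_arm(
  deltas=[
    [[0,-0.0005,0,0,0.06],[0,-0.001,0,0,0.06],[0,-0.001,0,0,0.06]],
  ],
)

```text
clock: 4.8
position: [0.5362, 0.1858, 0.1226]
ee_rot: [0.0, 0.018, 1.0, 0.001]
contact_force: [0.1, 4.0, 1.0]
width: 0.04
gripper_force: 2.0
```

Emit:
move_arm(
  deltas=[
    [[0,-0.0005,0,0,0.06],[0,-0.001,0,0,0.06],[0,-0.001,0,0,0.06]],
  ],
)

```text
clock: 5.1
position: [0.5361, 0.1853, 0.1227]
ee_rot: [0.0, 0.018, 1.0, 0.001]
contact_force: [-0.5, 5.9, 0.6]
width: 0.0403
gripper_force: 3.0
```

Unit 1 is sound. Lift off and plan for unit 2.

Emit:
move_arm(
  deltas=[
    [[0,0.011,0,0,0.06],[0,0.011,0,0,0.06],[0,0.011,-0.06,0,0.06],[0,0.011,-0.1,0,0.06],[0,0.011,-0.1,0,0.06],[0,0.011,-0.1,0,0.06]],
  ],
)

```text
clock: 5.7
position: [0.5364, 0.1924, 0.203]
ee_rot: [0.001, 0.018, 1.0, -0.0]
contact_force: [0.0, -0.1, 0.0]
width: 0.04
gripper_force: 0.0
```

```bash
python3 - <<'E'
from h import *
print(plan((.514,-.059,.2),109))
E
```

```text
(array([ 0.0168, -0.3151,  0.0039, -0.1753]), np.float64(87.96), array([0.5364, 0.1924, 0.203 ]))
```

Emit:
move_arm(
  deltas=[
    [[0.017,-0.315,0,-0.175,0.06],[0.017,-0.315,0,-0.175,0.06],[0.017,-0.315,0,-0.175,0.06],[0.017,-0.315,0,-0.175,0.06],[0.017,-0.315,0,-0.175,0.06],[0.017,-0.315,0,-0.175,0.06],[0.017,-0.315,0,-0.175,0.06],[0.017,-0.315,0,-0.175,0.06]],
  ],
)

```text
clock: 6.5
position: [0.5131, -0.0575, 0.2014]
ee_rot: [-0.001, -0.164, 0.986, 0.001]
contact_force: [0.9, 1.0, 0.2]
width: 0.0404
gripper_force: 0.0
```

```bash
python3 - <<'E'
from h import *
print(plan((.514,-.059,.122),109))
E
```

```text
(array([-0.0007, -0.0024,  0.0993, -0.0005]), np.float64(108.94), array([ 0.5131, -0.0575,  0.2014]))
```

Emit:
move_arm(
  deltas=[
    [[-0.0007,-0.0015,0.05,0,0.06],[-0.0007,-0.0015,0.099,0,0.06],[-0.0007,-0.0015,0.099,0,0.06],[-0.0007,-0.0015,0.099,0,0.06]],
  ],
)

```text
clock: 6.9
position: [0.5145, -0.0578, 0.1232]
ee_rot: [-0.001, -0.166, 0.986, 0.001]
contact_force: [0.7, -0.6, -0.2]
width: 0.04
gripper_force: 0.0
```

Emit:
move_arm(
  deltas=[
    [[0,0.004,0,0,0.06],[0,0.008,0,0,0.06],[0,0.0095,0,0,0.06],[0,0.0095,0,0,0.06]],
  ],
)

```text
clock: 7.3
position: [0.5126, -0.0519, 0.1243]
ee_rot: [0.001, -0.165, 0.986, -0.0]
contact_force: [0.4, 0.3, -0.1]
width: 0.0402
gripper_force: 0.0
```

Emit:
move_arm(
  deltas=[
    [[0,0.001,0,0,0.06],[0,0.002,0,0,0.06],[0,0.002,0,0,0.06]],
  ],
)

```text
clock: 7.6
position: [0.5116, -0.0506, 0.1233]
ee_rot: [0.0, -0.165, 0.986, 0.0]
contact_force: [0.2, -0.3, 0.2]
width: 0.0402
gripper_force: 0.0
```

Emit:
move_arm(
  deltas=[
    [[0,0.001,0,0,0.06],[0,0.0015,0,0,0.06],[0,0.0015,0,0,0.06]],
  ],
)

```text
clock: 7.9
position: [0.5112, -0.0494, 0.1232]
ee_rot: [-0.0, -0.165, 0.986, 0.0]
contact_force: [0.3, 0.7, -0.3]
width: 0.04
gripper_force: 0.0
```

Emit:
move_arm(
  deltas=[
    [[0,0.001,0,0,0.06],[0,0.0015,0,0,0.06],[0,0.0015,0,0,0.06]],
  ],
)

```text
clock: 8.2
position: [0.5108, -0.0483, 0.1233]
ee_rot: [-0.0, -0.165, 0.986, 0.0]
contact_force: [-0.2, 0.1, 0.1]
width: 0.0396
gripper_force: 0.0
```

Emit:
move_arm(
  deltas=[
    [[0,0.001,0,0,0.06],[0,0.0015,0,0,0.06],[0,0.0015,0,0,0.06]],
  ],
)

```text
clock: 8.5
position: [0.5104, -0.0471, 0.1233]
ee_rot: [-0.0, -0.165, 0.986, 0.0]
contact_force: [-0.5, -0.4, -0.3]
width: 0.0402
gripper_force: 0.0
```

Play so far to the left; continue toward the stop.

Emit:
move_arm(
  deltas=[
    [[0,0.001,0,0,0.06],[0,0.002,0,0,0.06],[0,0.002,0,0,0.06]],
  ],
)

```text
clock: 8.8
position: [0.5099, -0.0456, 0.1233]
ee_rot: [-0.0, -0.165, 0.986, 0.0]
contact_force: [0.1, 0.1, -0.9]
width: 0.0399
gripper_force: 0.0
```

Emit:
move_arm(
  deltas=[
    [[0,0.0005,0,0,0.06],[0,0.001,0,0,0.06],[0,0.001,0,0,0.06]],
  ],
)

```text
clock: 9.1
position: [0.5097, -0.0449, 0.1233]
ee_rot: [0.0, -0.165, 0.986, 0.0]
contact_force: [0.3, -0.9, 0.2]
width: 0.0402
gripper_force: 0.0
```

Emit:
move_arm(
  deltas=[
    [[0,0.0005,0,0,0.06],[0,0.001,0,0,0.06],[0,0.001,0,0,0.06]],
  ],
)

```text
clock: 9.4
position: [0.5095, -0.0442, 0.1233]
ee_rot: [0.0, -0.165, 0.986, -0.0]
contact_force: [0.0, -0.1, -0.1]
width: 0.0404
gripper_force: 0.1
```

Emit:
move_arm(
  deltas=[
    [[0,0.0005,0,0,0.06],[0,0.001,0,0,0.06],[0,0.001,0,0,0.06]],
  ],
)

```text
clock: 9.7
position: [0.5094, -0.044, 0.1233]
ee_rot: [0.0, -0.165, 0.986, -0.001]
contact_force: [0.6, -3.4, -0.4]
width: 0.04
gripper_force: 1.4
```

Emit:
move_arm(
  deltas=[
    [[0,0.0004,0,0,0.06],[0,0.0006,0,0,0.06]],
  ],
)

```text
clock: 9.9
position: [0.5094, -0.0439, 0.1233]
ee_rot: [0.0, -0.165, 0.986, -0.001]
contact_force: [0.1, -5.1, -2.0]
width: 0.0401
gripper_force: 2.7
```

```bash
python3 - <<'E'
from h import *
im=manip.get_image("top"); sc=manip.get_image("scene")
a=cv2.resize(im[234:334,310:443],(400,300)); b=cv2.resize(sc[180:260,225:332],(400,300))
cv2.imwrite("pics/d.png",np.hstack([a,b])[:,:,::-1])
E
```

```text
(no output)
```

View pics/d.png

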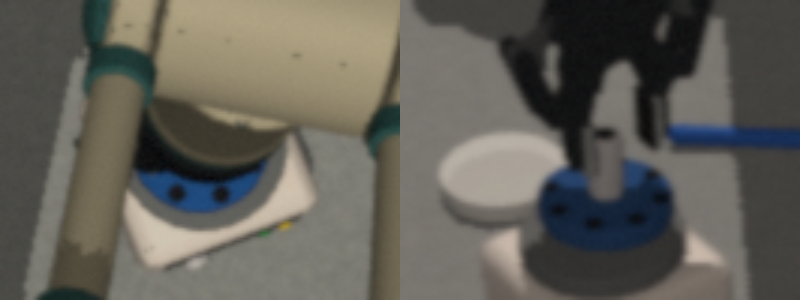

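The scene crop shows the right-hand finger against the knob (600,165), leaning left at a firm stop, 6 mm over with no spring. Now to the right.

Emit:
move_arm(
  deltas=[
    [[0,-0.01,0,0,0.06],[0,-0.02,0,0,0.06],[0,-0.025,0,0,0.06],[0,-0.025,0,0,0.06]],
  ],
)

```text
clock: 10.4
position: [0.5158, -0.0623, 0.1232]
ee_rot: [0.0, -0.164, 0.986, 0.0]
contact_force: [0.2, -0.2, 0.3]
width: 0.04
gripper_force: 0.0
```

Emit:
move_arm(
  deltas=[
    [[0,-0.0015,0,0,0.06],[0,-0.003,0,0,0.06],[0,-0.003,0,0,0.06]],
  ],
)

```text
clock: 10.7
position: [0.5163, -0.0641, 0.1233]
ee_rot: [0.0, -0.165, 0.986, 0.0]
contact_force: [0.1, 0.4, -0.5]
width: 0.0401
gripper_force: 0.0
```

Emit:
move_arm(
  deltas=[
    [[0,-0.001,0,0,0.06],[0,-0.002,0,0,0.06],[0,-0.002,0,0,0.06]],
  ],
)

```text
clock: 11.0
position: [0.5169, -0.0657, 0.1233]
ee_rot: [0.0, -0.165, 0.986, 0.0]
contact_force: [0.1, -0.5, 0.1]
width: 0.0401
gripper_force: 0.0
```

Emit:
move_arm(
  deltas=[
    [[0,-0.001,0,0,0.06],[0,-0.002,0,0,0.06],[0,-0.002,0,0,0.06]],
  ],
)

```text
clock: 11.3
position: [0.5174, -0.0673, 0.1233]
ee_rot: [0.0, -0.165, 0.986, -0.0]
contact_force: [0.3, -0.3, -0.7]
width: 0.04
gripper_force: 0.0
```

Emit:
move_arm(
  deltas=[
    [[0,-0.001,0,0,0.06],[0,-0.002,0,0,0.06],[0,-0.0025,0,0,0.06]],
  ],
)

```text
clock: 11.6
position: [0.5181, -0.0692, 0.1233]
ee_rot: [0.0, -0.165, 0.986, 0.0]
contact_force: [-0.3, 0.5, -0.6]
width: 0.0403
gripper_force: 0.0
```

Emit:
move_arm(
  deltas=[
    [[0,-0.001,0,0,0.06],[0,-0.002,0,0,0.06],[0,-0.002,0,0,0.06]],
  ],
)

```text
clock: 11.9
position: [0.5186, -0.0707, 0.1233]
ee_rot: [0.0, -0.165, 0.986, -0.0]
contact_force: [0.2, 0.1, -0.5]
width: 0.0402
gripper_force: 0.0
```

Emit:
move_arm(
  deltas=[
    [[0,-0.001,0,0,0.06],[0,-0.0015,0,0,0.06],[0,-0.0015,0,0,0.06]],
  ],
)

```text
clock: 12.2
position: [0.5189, -0.0718, 0.1233]
ee_rot: [0.0, -0.165, 0.986, 0.0]
contact_force: [0.1, 0.3, 0.0]
width: 0.0402
gripper_force: 0.0
```

Emit:
move_arm(
  deltas=[
    [[0,-0.0005,0,0,0.06],[0,-0.001,0,0,0.06],[0,-0.001,0,0,0.06]],
  ],
)

```text
clock: 12.5
position: [0.5192, -0.0725, 0.1233]
ee_rot: [0.0, -0.165, 0.986, 0.0]
contact_force: [0.4, -0.2, -0.3]
width: 0.0404
gripper_force: 0.0
```

Emit:
move_arm(
  deltas=[
    [[0,-0.0005,0,0,0.06],[0,-0.001,0,0,0.06],[0,-0.001,0,0,0.06]],
  ],
)

```text
clock: 12.8
position: [0.5193, -0.0729, 0.1232]
ee_rot: [-0.0, -0.165, 0.986, 0.0]
contact_force: [-0.7, 1.8, 0.6]
width: 0.0403
gripper_force: 0.8
```

Play both ways: this middle unit is the worn one. Back off, lift, and go over the collar.

Emit:
move_arm(
  deltas=[
    [[0,0.012,0,0,0.06],[0,0.012,0,0,0.06],[0,0.012,-0.06,0,0.06],[0,0.012,-0.12,0,0.06],[0,0.012,-0.12,0,0.06],[0,0.012,-0.12,0,0.06]],
  ],
)

```text
clock: 13.4
position: [0.5169, -0.0643, 0.2205]
ee_rot: [0.001, -0.165, 0.986, -0.001]
contact_force: [-0.0, -0.9, -0.5]
width: 0.0402
gripper_force: 0.0
```

```bash
python3 - <<'E'
from h import *
print(plan((.507,.404,.12),109))
E
```

```text
(array([-1.783e-01,  5.578e-01,  1.250e-01, -3.000e-04]), np.float64(108.97), array([ 0.5169, -0.0643,  0.2205]))
```

Emit:
move_arm(
  deltas=[
    [[-0.178,0.558,0,0,-1],[-0.178,0.558,0,0,-1],[-0.178,0.558,0,0,-1],[-0.178,0.558,0,0,-1],[-0.178,0.558,0,0,-1],[-0.178,0.558,0,0,-1],[-0.178,0.558,0,0,-1],[-0.178,0.558,0,0,-1],[-0.178,0.558,0,0,-1],[-0.178,0.558,0,0,-1],[-0.178,0.558,0.12,0,-1],[-0.178,0.558,0.12,0,-1]],
  ],
)

```text
clock: 14.6
position: [0.5056, 0.4048, 0.1214]
ee_rot: [0.0, -0.166, 0.986, -0.0]
contact_force: [0.5, 0.9, -1.4]
width: 0.0853
gripper_force: 0.0
```

```bash
python3 - <<'E'
from h import *
print(plan((.507,.404,.012),109))
im=manip.get_image("top"); sc=manip.get_image("scene")
a=cv2.resize(im[234:334,310:443],(400,300)); b=cv2.resize(sc[160:260,400:533],(400,300)); c=cv2.resize(sc[180:260,225:332],(400,300)); d=cv2.resize(im[240:340,80:213],(400,300))
cv2.imwrite("pics/e.png",np.vstack([np.hstack([a,b]),np.hstack([c,d])])[:,:,::-1])
E
```

```text
(array([-0.0013, -0.0015,  0.1368,  0.0005]), np.float64(109.06), array([0.5056, 0.4048, 0.1214]))
```

View pics/e.png

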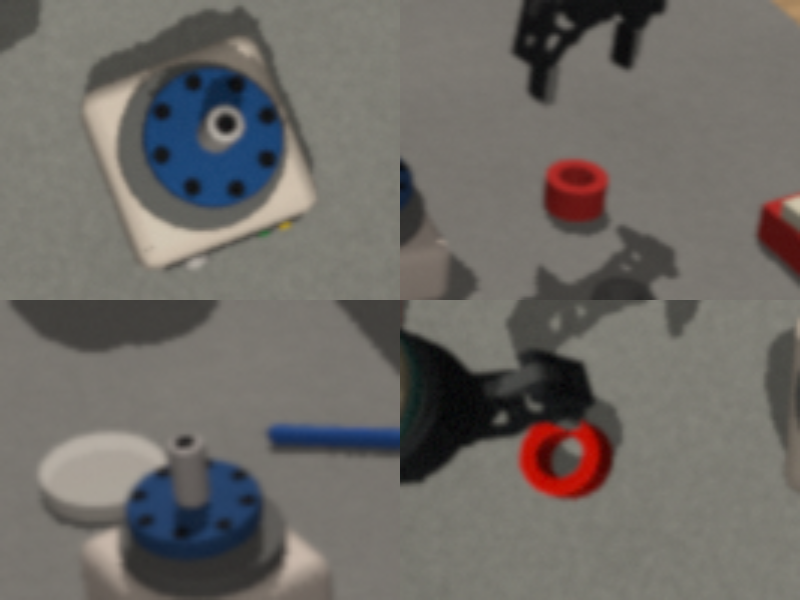

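The worn knob now leans right: its top sits near (385.5,275.2) in the top view, about 7 mm over. The open fingers straddle the collar. Descend and grip.

Emit:
move_arm(
  deltas=[
    [[-0.001,-0.0015,0.06,0,-1],[-0.001,-0.0015,0.11,0,-1],[-0.001,-0.0015,0.136,0,-1],[-0.001,-0.0015,0.136,0,-1],[-0.001,-0.0015,0.136,0,-1]],
  ],
)

```text
clock: 15.2
position: [0.5083, 0.4036, 0.0159]
ee_rot: [0.001, -0.164, 0.986, 0.0]
contact_force: [-0.1, 0.1, 0.3]
width: 0.0857
gripper_force: 0.0
```

Emit:
move_arm(
  deltas=[
    [[0,0,0,0,0.6],[0,0,0,0,0.6],[0,0,0,0,0.6],[0,0,0,0,0.6],[0,0,0,0,0.6],[0,0,0,0,0.6],[0,0,0,0,0.6]],
  ],
  squeeze=25,
)

```text
clock: 15.9
position: [0.5083, 0.404, 0.0169]
ee_rot: [0.002, -0.165, 0.986, 0.001]
contact_force: [0.4, -1.2, 4.4]
width: 0.0517
gripper_force: 25.6
```

Emit:
move_arm(
  deltas=[
    [[0,0,-0.05,0,0.6],[0,0,-0.11,0,0.6],[0,0,-0.17,0,0.6],[0,0,-0.23,0,0.6],[0,0,-0.25,0,0.6],[0,0,-0.25,0,0.6]],
  ],
)

```text
clock: 16.5
position: [0.5088, 0.4045, 0.2196]
ee_rot: [0.004, -0.165, 0.986, 0.002]
contact_force: [-0.6, -0.3, 0.0]
width: 0.0513
gripper_force: 26.6
```

```bash
python3 - <<'E'
from h import *
s=manip.get_state(); print(s["position"],s["width"],s["gripper_force"],s["contact_force"])
im=manip.get_image("top"); sc=manip.get_image("scene")
p=s["position"]; q=w2px("scene",p)[0].astype(int); r=w2px("top",p)[0].astype(int); print(q,r)
cr=lambda i,c,w,h:cv2.resize(i[max(0,c[1]-h):c[1]+h,max(0,c[0]-w):c[0]+w],(400,300),interpolation=cv2.INTER_CUBIC)
cv2.imwrite("pics/f.png",np.hstack([cr(sc,q,40,30),cr(im,r,60,45)])[:,:,::-1])
# refine knob-top in tilted state: from earlier pixel
for u,v in((385.5,275.2),): print(px2w("top",u,v,.138))
w=px2w("top",385.5,275.2,.138); print(w2px("scene",w))
E
```

```text
[0.50876556 0.40450937 0.21958885] 0.05132316482902355 26.61284191533923 [-0.61093822 -0.29636017  0.00828955]
[468 151] [ 87 276]
[ 0.51632321 -0.06652442  0.138     ]
[[273.87891235 217.17337452]]
```

View pics/f.png

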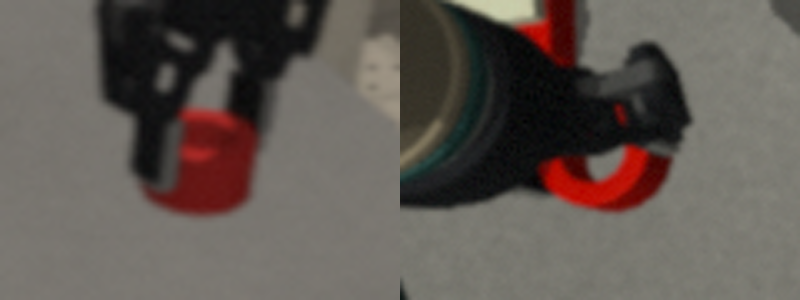

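The collar is gripped upright. I'll fit its offset in the gripper from the silhouette extremes.

```bash
cat > fit.py <<'E'
from h import *
from scipy.optimize import least_squares
f=cv2.imread("pics/f.png"); h=cv2.cvtColor(f,cv2.COLOR_BGR2HSV)
m=(((h[...,0]<8)|(h[...,0]>172))&(h[...,1]>130)&(h[...,2]>50)).astype(np.uint8)
m[:90,:400]=0; m[:125,400:]=0
a=np.argwhere(m[:,:400]); b=np.argwhere(m[:,400:])
obs=np.array([a[:,1].max()/5+428,a[:,0].max()/5+121,b[:,1].max()/3.333+27,b[:,0].max()/3.333+231,b[:,1].min()/3.333+27]); print(obs)
p=np.array([.5088,.4045,.2196]); t=np.linspace(0,2*np.pi,180)
def pred(o,k=5):
    P=np.vstack([np.c_[p[0]+o[0]+.026*np.cos(t),p[1]+o[1]+.026*np.sin(t),np.full(180,p[2]-.017+z+o[2])] for z in(0,.03)])
    s=w2px("scene",P); u=w2px("top",P)
    return np.array([s[:,0].max(),s[:,1].max(),u[:,0].max(),u[:,1].max()])
r=least_squares(lambda o:pred(o)-obs[:4],[0,0,0]); print(r.x,r.fun)
E
python3 fit.py
```

```text
[479.2        163.4        107.70807081 294.00630063  68.40414041]
[-0.00026718 -0.00031806  0.00106691] [ 1.69492785 -0.57736597  1.12003886  0.44817405]
```

```bash
python3 - <<'E'
from h import *
print(plan((.516,-.065,.215),109))
E
```

```text
(array([ 1.790e-01, -5.572e-01, -7.000e-04, -4.000e-04]), np.float64(108.96), array([0.5066, 0.4031, 0.2144]))
```

Emit:
move_arm(
  deltas=[
    [[0.179,-0.557,0,0,0.6],[0.179,-0.557,0,0,0.6],[0.179,-0.557,0,0,0.6],[0.179,-0.557,0,0,0.6],[0.179,-0.557,0,0,0.6],[0.179,-0.557,0,0,0.6],[0.179,-0.557,0,0,0.6],[0.179,-0.557,0,0,0.6],[0.179,-0.557,0,0,0.6],[0.179,-0.557,0,0,0.6],[0.179,-0.557,0,0,0.6],[0.179,-0.557,0,0,0.6]],
  ],
)

```text
clock: 17.8
position: [0.5153, -0.0641, 0.2127]
ee_rot: [-0.002, -0.164, 0.986, 0.001]
contact_force: [0.0, -0.3, -0.7]
width: 0.0517
gripper_force: 26.7
```

Emit:
move_arm(
  deltas=[
    [[0,0,0.03,0,0.6],[0,0,0.05,0,0.6],[0,0,0.05,0,0.6],[0,0,0.05,0,0.6],[0,0,0.05,0,0.6]],
  ],
)

```text
clock: 18.3
position: [0.517, -0.0638, 0.1752]
ee_rot: [0.001, -0.165, 0.986, -0.0]
contact_force: [0.3, 1.2, -0.1]
width: 0.0513
gripper_force: 26.7
```

```bash
python3 - <<'E'
from h import *
im=manip.get_image("top"); sc=manip.get_image("scene")
s=manip.get_state(); p=s["position"]; print(p,s["width"],s["contact_force"],plan((.516,-.065,.16),109)[0])
q=w2px("scene",p)[0].astype(int)
cr=lambda i,c,w,h:cv2.resize(i[max(0,c[1]-h):c[1]+h,max(0,c[0]-w):c[0]+w],(400,300),interpolation=cv2.INTER_CUBIC)
cv2.imwrite("pics/g.png",np.hstack([cr(sc,q,40,30),cr(im,(382,278),60,45)])[:,:,::-1])
E
```

```text
[ 0.51707596 -0.06424914  0.17540387] 0.05145433246666472 [ 0.92274651 -0.04035526  0.0705756 ] [ 0.0016 -0.0004  0.0193 -0.0001]
```

View pics/g.png

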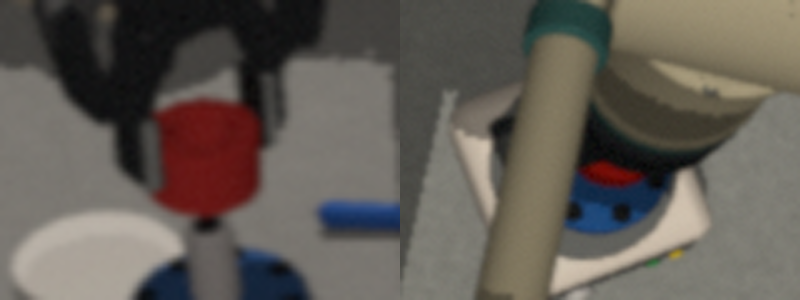

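The scene crop shows the collar centred on the knob axis (about x=208), just above its top. Lower gently.

Emit:
move_arm(
  deltas=[
    [[0.001,0,0.008,0,0.6],[0.001,0,0.016,0,0.6],[0.001,0,0.024,0,0.6],[0.001,0,0.032,0,0.6],[0.001,0,0.032,0,0.6]],
  ],
)

```text
clock: 18.9
position: [0.5148, -0.0646, 0.1476]
ee_rot: [-0.001, -0.165, 0.986, 0.001]
contact_force: [0.4, 0.2, -0.2]
width: 0.0516
gripper_force: 26.7
```

Emit:
move_arm(
  deltas=[
    [[0,0,0.006,0,0.6],[0,0,0.012,0,0.6],[0,0,0.018,0,0.6],[0,0,0.018,0,0.6]],
  ],
)

```text
clock: 19.3
position: [0.5152, -0.0646, 0.1337]
ee_rot: [-0.001, -0.165, 0.986, 0.0]
contact_force: [0.3, 0.8, -0.3]
width: 0.0516
gripper_force: 26.7
```

No resistance; the knob is inside the collar. Continue down to about 0.116.

Emit:
move_arm(
  deltas=[
    [[0,0,0.006,0,0.6],[0,0,0.012,0,0.6],[0,0,0.018,0,0.6],[0,0,0.02,0,0.6],[0,0,0.02,0,0.6]],
  ],
)

```text
clock: 19.8
position: [0.5155, -0.0647, 0.1181]
ee_rot: [-0.0, -0.165, 0.986, 0.0]
contact_force: [0.0, 0.3, -0.2]
width: 0.0514
gripper_force: 26.7
```

Emit:
move_arm(
  deltas=[
    [[0,0,0.001,0,0.6],[0,0,0.0015,0,0.6],[0,0,0.0015,0,0.6]],
  ],
)

```text
clock: 20.1
position: [0.5158, -0.0648, 0.1174]
ee_rot: [0.0, -0.165, 0.986, -0.0]
contact_force: [-0.7, 0.6, -0.4]
width: 0.0515
gripper_force: 26.7
```

Emit:
move_arm(
  deltas=[
    [[0,0,0.001,0,0.6],[0,0,0.002,0,0.6],[0,0,0.002,0,0.6]],
  ],
)

```text
clock: 20.4
position: [0.5156, -0.0648, 0.1156]
ee_rot: [-0.0, -0.165, 0.986, 0.0]
contact_force: [0.3, 0.0, -0.0]
width: 0.0518
gripper_force: 26.7
```

Emit:
move_arm(
  deltas=[
    [[0,0,0.001,0,0.6],[0,0,0.0015,0,0.6],[0,0,0.0015,0,0.6]],
  ],
)

```text
clock: 20.7
position: [0.5156, -0.0648, 0.1144]
ee_rot: [-0.0, -0.165, 0.986, 0.0]
contact_force: [0.5, 0.4, -1.1]
width: 0.0514
gripper_force: 26.7
```

Emit:
move_arm(
  deltas=[
    [[0,0,0.0005,0,0.6],[0,0,0.001,0,0.6],[0,0,0.001,0,0.6]],
  ],
)

```text
clock: 21.0
position: [0.5157, -0.0648, 0.1139]
ee_rot: [0.0, -0.165, 0.986, 0.0]
contact_force: [-0.3, -0.2, 1.2]
width: 0.0515
gripper_force: 26.8
```

Emit:
move_arm(
  deltas=[
    [[0,0,0,0,-0.3],[0,0,0,0,-0.4],[0,0,0,0,-0.6],[0,0,0,0,-0.7],[0,0,0,0,-0.7]],
  ],
)

```text
clock: 21.5
position: [0.5157, -0.0648, 0.1136]
ee_rot: [0.0, -0.165, 0.986, 0.0]
contact_force: [-0.5, -0.9, -0.0]
width: 0.0725
gripper_force: 0.0
```

Emit:
move_arm(
  deltas=[
    [[0,0,-0.01,0,-0.7],[0,0,-0.03,0,-0.7],[0,0,-0.07,0,-0.7],[0,0,-0.13,0,-0.7],[0,0,-0.16,0,-0.7],[0,0.06,-0.16,0,-0.7],[0,0.12,-0.16,0,-0.7],[0,0.18,-0.16,0,-0.7],[0,0.25,-0.16,0,-0.7],[0,0.3,-0.16,0,-0.7],[0,0.3,-0.16,0,-0.7]],
  ],
)

```text
clock: 22.6
position: [0.4353, 0.1668, 0.2425]
ee_rot: [0.0, -0.168, 0.986, 0.002]
contact_force: [0.5, -0.8, -0.5]
width: 0.0725
gripper_force: 0.0
```

```bash
python3 - <<'E'
from h import *
im=manip.get_image("top"); sc=manip.get_image("scene")
cr=lambda i,c,w,h:cv2.resize(i[max(0,c[1]-h):c[1]+h,max(0,c[0]-w):c[0]+w],(400,300),interpolation=cv2.INTER_CUBIC)
cv2.imwrite("pics/i.png",np.hstack([cr(sc,(278,225),40,30),cr(im,(382,278),60,45)])[:,:,::-1])
E
```

```text
(no output)
```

View pics/i.png

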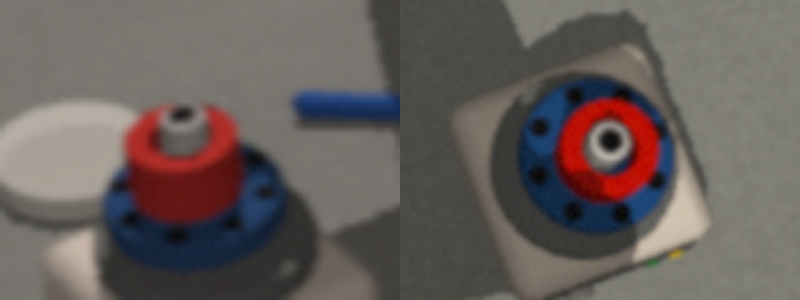

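The collar sits flat on the rotor around the knob (scene crop 183,160), which stands proud. The gripper is clear, so I'm handing in.

```bash
python3 -c "
from rig import manip
print(manip.sign_off())"
```

```text
the job is handed in; nothing more can be done
None
```

The middle centrifuge has the worn bearing, with about 6 mm of play to the left and then the right; the red collar now lies flat on its rotor and the job is handed in at about 23 s. I tested the robot's-left unit (sound both ways) before it and left the right-hand one untested; the highest push I read on any knob was about 6 N.

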